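Pop and steady the lid of the tasting caddy

ROBOT

A 6-joint arm with a two-finger parallel gripper is mounted at the origin on the work surface. World frame = base frame: x ahead of the robot, y to its left, z up, the work surface at z = 0. Lengths are in m, angles in rad, forces in N, time in s.
With the tool pointing down it reaches from about 0.25 to 0.725 m from the base axis. Payload 4 kg.
Tool frame: the origin (TCP) lies midway between the tips of the shut fingers; the grasp point (between the pads) lies 19 mm behind it; z points along the fingers, y is the line along which they close (so a half turn about z gives the same grasp; the last joint's range is limited). The gripper opens to 85 mm and grips with 20 to 120 N. Pads are 22 mm wide; open, the fingers measure 114 mm over their backs; the gripper's body (76 mm by 85 mm) begins 54 mm behind the grasp point. The pads swing forward as they close: fully open they stand 13 mm farther back than shut.
Start: joints at [1.193, 0.241, 0.005, 1.335, 0, 1.571], TCP at [0.184, 0.465, 0.231] pointing down, gripper open.
Joint ranges: [-2.72, 2.72], [-1.05, 1.87], [-1.09, 1.28], [-1.99, 2.15], [-1.42, 1.44], [-3.14, 3.14]. Speed limits (rad/s): [2.79, 2.79, 3.14, 3.14, 3.14, 3.14].

INTERFACE

Orientations are given as a unit quaternion [x, y, z, w].
In Python, from workcell import get_obs, camera, job_done, silhouettes gives the robot as it stands. The module is installed in compiled form; this text tells all that it offers.
- The arm moves only by the tool drive_tool, never from a script. Its argument "increments" is a list of rows, each a list of 3 entries, a list of its own where there are three numbers: the shift along the world's x, y, z in mm, then the turn, a rotation vector about the world's x, y, z in degrees, then the opening, from 0 (shut) to 1 (fully open). A call has 1 to 8 rows; each row shifts and turns the commanded pose from where the row before left it; what a row does not reach is not made up. A row lasts 1/12 s, in which the tool goes at most 41.7 mm and 7.16 degrees, less where a joint would pass 70% of its speed; a pose out of reach is approached as far as the arm can. A call is refused whole if a number of a shift passes 41.7 or a number of a turn 7.16, either way. A call with a gripper value outside its range is refused whole. The fingers move at their own pace and stop on an object; the grip force is fixed at half the most. Time passes only in rows, so rows that do not move let the fingers close. It gives the time, the measured TCP pose, the force, the opening and the grip force at its end, in the units of the state.
- get_obs(): the state, without advancing time (a new reading comes with each control period).
- camera(name): name is "scene" or "top"; returns a dict with "image" (400x640x3 uint8, red, green, blue), "K" (3x3 intrinsics, pixels), "k1" (the pictures are not rectified: a ray, as slopes to the right and down, at radius r is drawn at 1 + k1 r^2 times it, then the intrinsics apply), "view" (4x4, takes a point from world to camera coordinates). Camera axes: x right, y down, z forward; pixel columns grow to the right and rows downward; lengths in m; the calibration is good to about 2 mm. A picture is of the moment at which its call begins. There is no depth.
- job_done(): hands the job in; it is judged then, once.
Trained networks look in a picture, given as the dict that the camera call returned (one of the last four; its "shot" number tells which), for a name from the list of things; names that differ only in an ending like _2 or _b are one class to them, and where a whole thing is asked for, a point or a joint stands for the part that bears it (a point fixed in the world has none). Each returns a list of dicts, best first, with "conf" (0 to 1); they miss things now and then, are a little off and sometimes report something else, mostly with a low value. They report only what shows in the picture. A call takes as long as a camera call.
- silhouettes(query, picture): "region" (400x640 bool, what is visible of it) and "bbox" ([left, top, right, bottom] in pixels, round what is visible of it).
The state is a dict: "clock": time; "joint_pos": joint angles; "joint_vel": joint speeds; "tau": joint torques, N m; "eef_pos": TCP position; "tool_rot": TCP orientation; "ft_force": force on the tool from outside, world axes, zero at the start; "ft_torque": the same for the moment, N m; "grip_width": finger opening in m; "grasp_force": force on a finger pad.
Only numpy, scipy, OpenCV 4.12 (cv2) and the standard library are available. Lean on these libraries where they do the work, as an engineer would, in place of code of your own. Each camera call takes 0.05 s, during which the arm holds its last target. There are 200 camera calls.

TASK

Open the chocolate tasting caddy: press the release button on its sloping front so that the lid springs up. The lid keeps bobbing on its spring, so lay the fingers on it and hold it still for a second, then let go softly so that it is left standing open at its balance, no longer swinging. Do not shift the other things on the table.

Things in the scene. Friction and masses are not known exactly. Their poses are not given: they have to be found in the camera images.
- caddy: tasting caddy, fixed: wooden box 150 (x) x 160 (y) x 140 mm tall, filled to 95 mm, with a steel lid; on its front (own -x side, turned to the robot's right, more or less) a black console with a sloping face, 100 mm wide, 63 mm tall, standing 49 mm out. Nothing else has a button. Origin: centre of the box's underside; x to its back, y to its left, z up
- release (a joint): travel of the release button into the console: 0 out, 0.006 m fully pressed; it springs back. About 2 N starts it and 6 N presses it home. The latch lets go after about 4 mm; press it home to be sure
- release_top (a point): centre of the steel button's outer face: 32 mm across, 10 mm proud of a 48 mm collar, 34 mm off the box's front, 60 mm above the table. Its z axis is the press axis, pointing out to the caddy's front and up, 34 degrees from vertical; y as the caddy's. The shut lid juts out 18 mm at 140 mm height over it: a gripper pointing straight down jams there, so come tilted, along the press axis
- lid (a joint): opening angle of the lid: 0 shut and latched, 1.75 rad at its stop. Freed, it leaps up within half a second and bobs at about 1 Hz for some 15 s or more about its balance, which lies between 1.00 and 1.25 rad (by the lid's weight). About 0.2 to 0.4 N at the free edge holds it 0.3 rad beyond its balance
- lid_edge (a point): middle of the lid's free edge, at half thickness. The lid is a flat steel plate, 168 mm from hinge to free edge, 164 mm wide, 8 mm thick, about 0.3 kg. Shut, this edge is at the caddy's front; open, the lid leans to the front over the box, its underside facing front, and the edge is about 290 mm above the table
- lid_plate: the lid plate itself. Origin: middle of the hinge line, at its underside; its x axis points away from the free edge along the underside, z out of its top face (up when shut)
- lid_hinge (a point): middle of the hinge line, at the top of the box's back wall: 75 mm behind the caddy's origin (+x), 140 mm up. The lid turns about the caddy's y; at angle q the underside point at distance r from the hinge lies r cos q to the caddy's front (-x) and r sin q above this point
- tin: closed round steel tin with a small knob on its lid, 114 mm across, 158 mm tall; it has no button. Bystander. Origin: centre of its underside
- jar: closed amber glass jar, 84 mm across, 150 mm tall. Bystander. Origin: centre of its underside
- bar: wrapped chocolate bar lying flat, 50 x 110 x 18 mm. Bystander. Origin: centre of its underside
- gift: white gift box with a gilt band, 80 x 80 x 45 mm. Bystander. Origin: centre of its underside
- mug: white mug, 76 mm across, 90 mm tall. Bystander. Origin: centre of its underside
- dish: low white bowl, 120 mm across, 30 mm tall. Bystander. Origin: centre of its underside

How it is judged:
By the outcome, as a careful person would: the job done as asked, in the order asked, and still so for the second after the job is handed in, with the robot touching nothing.
It also fails if it takes over 48 s, if anything falls off the work surface, if the arm or the gripper's body presses on something with over 40 N, if the wrist force passes 120 N, or if a joint passes its speed limit or range.

## Working session

There is one attempt and no reset: what is moved stays moved. The work goes in short steps, Python scripts to look and compute and a tool call to move; the robot and the scene stay as the last step left them, time stands still between calls to the robot, and variables do not carry over. Pictures are saved under pics/ and viewed, at most 10 in all, crops included, and the job is handed in when it is done.

Besides the shell and the picture viewer there is one more tool, called after "Request:" as name(argument=value, ...) on one line, values as JSON. drive_tool: Moves the arm, as the interface text tells. Its arguments: {"type":"object","properties":{"increments":{"type":"array"}},"required":["increments"]}

```bash
mkdir -p pics; cat > h.py <<'E'
import numpy as np, cv2
from workcell import get_obs, camera, job_done, silhouettes
def proj(c,P):
    P=np.atleast_2d(P); q=P@c["view"][:3,:3].T+c["view"][:3,3]; s=q[:,:2]/q[:,2:]
    s=s*(1+c["k1"]*(s**2).sum(1,keepdims=True)); return s@c["K"][:2,:2].T+c["K"][:2,2]
def save(c,n): cv2.imwrite("pics/"+n,cv2.cvtColor(c["image"],cv2.COLOR_RGB2BGR))
E
python3 - <<'E'
from h import *
np.set_printoptions(precision=3,suppress=True)
print(get_obs())
for n in("scene","top"):
    c=camera(n); save(c,n+"0.png"); print(n,c["K"],c["k1"],c["view"])
    for q in("caddy","release","lid_plate","tin","jar","bar","gift","mug","dish"):
        for d in silhouettes(q,c)[:2]:
            ys,xs=np.nonzero(d["region"]); print(q,round(d["conf"],2),d["bbox"],xs.mean().round(1),ys.mean().round(1),len(xs))
E
```

```text
{'clock': 0.0, 'joint_pos': array([ 1.193,  0.241,  0.004,  1.335, -0.   ,  1.571]), 'joint_vel': array([ 0.001, -0.   , -0.001,  0.002, -0.001,  0.001]), 'tau': array([ -0.   , -37.232,  25.241,   0.017,   0.   ,  -0.   ]), 'eef_pos': array([0.184, 0.464, 0.23 ]), 'tool_rot': array([ 0.188,  0.982, -0.001, -0.   ]), 'ft_force': array([ 0.016, -0.486, -0.622]), 'ft_torque': array([-0.002,  0.023,  0.005]), 'grasp_force': 0.0, 'grip_width': 0.08536700330398661}
scene [[501.382   0.    314.167]
 [  0.    501.382 204.006]
 [  0.      0.      1.   ]] 0.04482490526695082 [[ 0.228  0.974 -0.001 -0.112]
 [ 0.648 -0.152 -0.747 -0.283]
 [-0.727  0.169 -0.665  1.814]
 [ 0.     0.     0.     1.   ]]
caddy 0.64 [269.0, 157.6, 350.6, 246.6] 310.9 201.2 5447
caddy 0.61 [144.4, 253.2, 182.0, 301.2] 163.7 274.2 1369
lid_plate 0.76 [268.7, 157.4, 351.1, 208.9] 310.7 183.1 2700
tin 0.94 [400.9, 149.4, 450.0, 206.2] 421.8 174.7 2010
tin 0.71 [269.3, 156.6, 348.9, 249.8] 310.8 201.5 5413
jar 0.74 [198.3, 199.3, 237.4, 229.3] 215.0 213.9 967
jar 0.61 [428.2, 181.3, 464.0, 235.7] 445.3 206.2 1708
bar 0.72
[... 467 characters left out ...]
011459742540135844 [[-0.011 -1.    -0.015 -0.013]
 [-0.992  0.013 -0.128  0.532]
 [ 0.128  0.014 -0.992  1.34 ]
 [ 0.     0.     0.     1.   ]]
caddy 0.9 [271.4, 172.3, 362.2, 256.1] 317.2 215.4 4922
release 0.39 [339.7, 236.1, 351.3, 248.4] 344.2 240.0 110
lid_plate 0.56 [273.3, 169.5, 364.3, 258.4] 315.5 213.8 4244
tin 0.6 [157.9, 208.4, 213.1, 254.5] 185.0 230.7 1960
tin 0.48 [387.3, 170.2, 428.6, 188.7] 407.4 180.7 738
jar 0.86 [162.8, 157.2, 204.6, 197.2] 184.2 179.8 1174
bar 0.86 [387.7, 167.8, 427.4, 187.6] 406.6 180.6 705
gift 0.63 [434.0, 198.6, 469.2, 242.9] 452.8 220.9 951
mug 0.85 [442.7, 138.8, 481.6, 179.9] 461.7 161.0 997
dish 0.68 [391.0, 219.5, 434.1, 262.6] 412.7 240.0 1401
```

```bash
sleep 1; ls pics
```

```text
scene0.png
top0.png
```

View pics/scene0.png

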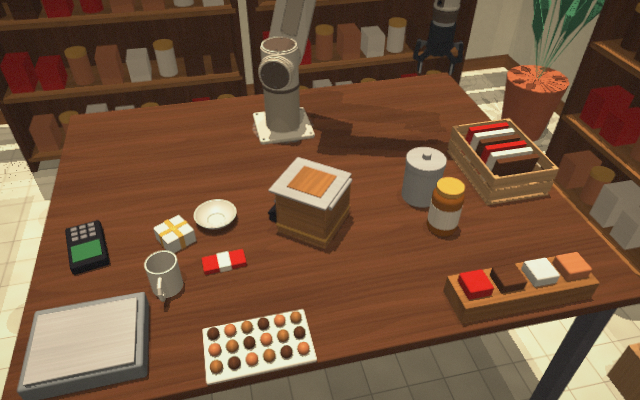

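View pics/top0.png

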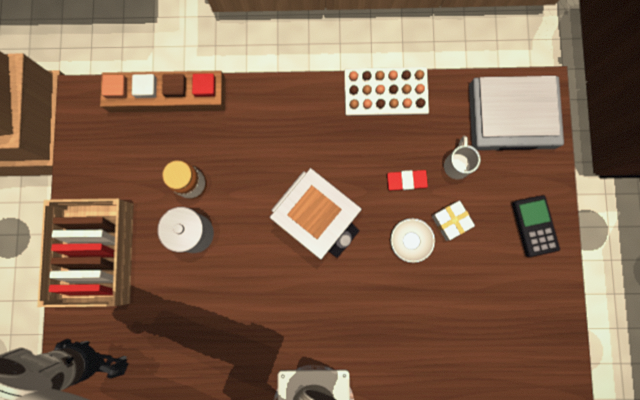

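The caddy sits mid-table. In the top view the lid corners are near (310,170), (360,208), (322,258) and (271,215), with the button at (345,240). So the front faces the robot's right and back toward the base. The dish is at (412,240).

```bash
cat >> h.py <<'E'
def Rz(a): return np.array([[np.cos(a),-np.sin(a),0],[np.sin(a),np.cos(a),0],[0,0,1.]])
def w(p,P): return np.atleast_2d(P)@Rz(p[2]).T+[p[0],p[1],0]
def box(x0,x1,y0,y1,z0,z1): return np.array([[x,y,z] for x in(x0,x1) for y in(y0,y1) for z in(z0,z1)],float)
def hull(c,P):
    m=np.zeros((400,640),np.uint8); cv2.fillConvexPoly(m,cv2.convexHull(np.round(proj(c,P)*16).astype(np.int32)),1,shift=4); return m>0
LID=box(-.093,.075,-.082,.082,.14,.148); BODY=box(-.075,.075,-.08,.08,0,.14)
E
python3 - <<'E'
from h import *
from scipy.optimize import minimize
np.set_printoptions(precision=4,suppress=True)
cs=[camera("scene"),camera("top")]
L=[silhouettes("lid_plate",c)[0]["region"] for c in cs]; C=[silhouettes("caddy",c)[0]["region"] for c in cs]
iou=lambda a,b:(a&b).sum()/(a|b).sum()
def f(p,which):
    s=0
    for i in which:
        l=hull(cs[i],w(p,LID)); s-=iou(l,L[i])
        if i==0: s-=iou(l|hull(cs[i],w(p,BODY)),C[i])
    return s
for wh in((0,1),(0,),(1,)):
    best=min((minimize(f,[.5,0,a],(wh,),method="Nelder-Mead",options=dict(initial_simplex=np.array([[.5,0,a],[.53,0,a],[.5,.03,a],[.5,0,a+.2]]),xatol=1e-4,fatol=1e-4)) for a in np.arange(0.3,1.6,.3)),key=lambda r:r.fun)
    print(wh,best.x,best.fun)
    if len(wh)==2:p=best.x
b=w(p,[-.109,0,.06]); print("button",b,proj(cs[1],b),proj(cs[0],b))
for i,c in enumerate(cs):
    im=c["image"][:,:,::-1].copy()
    for X,col in((LID,(0,255,0)),(box(-.124,-.075,-.05,.05,0,.063),(255,0,0))):
        for q in proj(c,w(p,X)): cv2.circle(im,tuple(np.round(q).astype(int)),1,col,-1)
    q=proj(c,b)[0]; cv2.circle(im,tuple(np.round(q).astype(int)),1,(0,0,255),-1)
    u,v=np.round(proj(c,w(p,[-.05,0,.1]))[0]).astype(int); cr=im[v-70:v+70,u-90:u+90]
    globals()["o%d"%i]=cv2.resize(cr,None,fx=4,fy=4,interpolation=cv2.INTER_CUBIC)
cv2.imwrite("pics/fit.png",cv2.resize(np.hstack([o0,o1]),(800,311)))
# others on the plane: rough
for n,(u,v),h in(("tin",(185,230.7),.158),("jar",(184,180),.15),("bar",(407,180.6),.018),("gift",(452.8,220.9),.045),("mug",(461.7,161),.09),("dish",(412.7,240),.03)):
    c=cs[1]
    r=minimize(lambda s:((proj(c,[s[0],s[1],h])-[u,v])**2).sum(),[.5,0],method="Nelder-Mead"); print(n,r.x)
E
```

```text
Traceback (most recent call last):
IndexError: list index out of range
```

```bash
cat >> h.py <<'E'
def find(q,cam,ok=lambda d:True):
    for _ in range(6):
        c=camera(cam)
        for d in silhouettes(q,c):
            if ok(d): return c,d["region"]
    raise SystemExit("not found "+q+cam)
E
cat > fit.py <<'E'
from h import *
from scipy.optimize import minimize
np.set_printoptions(precision=4,suppress=True)
near=lambda d: 255<d["bbox"][0]<290 and d["bbox"][2]<370 and d["bbox"][3]-d["bbox"][1]>40
(c0,l0),(c1,l1)=find("lid_plate","scene",near),find("lid_plate","top",near)
_,k0=find("caddy","scene",near)
cs=[c0,c1];L=[l0,l1];C=[k0]
iou=lambda a,b:(a&b).sum()/(a|b).sum()
def f(p,which):
    s=0
    for i in which:
        l=hull(cs[i],w(p,LID)); s-=iou(l,L[i])
        if i==0: s-=iou(l|hull(cs[i],w(p,BODY)),C[i])
    return s
for wh in((0,1),(0,),(1,)):
    best=min((minimize(f,[.5,0,a],(wh,),method="Nelder-Mead",options=dict(initial_simplex=np.array([[.5,0,a],[.53,0,a],[.5,.03,a],[.5,0,a+.2]]),xatol=1e-4,fatol=1e-4)) for a in np.arange(0.3,1.6,.3)),key=lambda r:r.fun)
    print(wh,best.x,best.fun)
    if len(wh)==2:p=best.x
b=w(p,[-.109,0,.06]); print("button",b,proj(cs[1],b),proj(cs[0],b))
o=[]
for i,c in enumerate(cs):
    im=c["image"][:,:,::-1].copy()
    u,v=np.round(proj(c,w(p,[-.05,0,.1]))[0]).astype(int); im=cv2.resize(im[v-70:v+70,u-90:u+90],None,fx=4,fy=4,interpolation=cv2.INTER_CUBIC)
    for X,col in((LID,(0,255,0)),(box(-.124,-.075,-.05,.05,0,.063),(255,0,0)),(np.array([[-.109,0,.06]]),(0,0,255))):
        for q in proj(c,w(p,X)): cv2.circle(im,tuple(np.round((q-[u-90,v-70]+.5)*4).astype(int)),3,col,-1)
    o.append(im)
cv2.imwrite("pics/fit.png",cv2.resize(np.hstack(o),(800,311)))
for n,(u,v),h in(("tin",(185,230.7),.158),("jar",(184,180),.15),("bar",(407,180.6),.018),("gift",(452.8,220.9),.045),("mug",(461.7,161),.09),("dish",(412.7,240),.03)):
    r=minimize(lambda s:((proj(c1,[s[0],s[1],h])-[u,v])**2).sum(),[.5,0],method="Nelder-Mead"); print(n,r.x)
E
python3 fit.py
```

```text
(0, 1) [ 0.5127 -0.0068  0.8746] -2.9028246189147424
(0,) [ 0.5126 -0.0071  0.8721] -1.9284243651152881
(1,) [ 0.5126 -0.0064  0.8702] -0.9752429430819065
button [[ 0.4428 -0.0904  0.06  ]] [[344.9304 240.1142]] [[279.5956 194.36  ]]
tin [0.475  0.0249]
jar [0.596  0.3223]
bar [ 0.6062 -0.0253]
gift [ 0.4927 -0.3856]
mug [ 0.6488 -0.4051]
dish [ 0.4428 -0.2776]
```

View pics/fit.png

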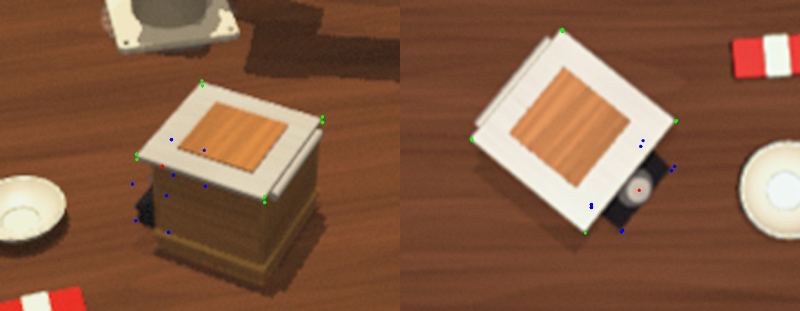

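The fit is good: both views agree within 1 mm, with the caddy at (0.5127, -0.0068), yaw 50°. The button is at (0.443, -0.0905, 0.060) and projects onto the visible disc at top (345,240). I'll start moving: swing around the front with the fingers shut, yawing -108° and then tilting.

Request:
drive_tool(increments=[[[11, -37.7, 2], [0, 0, -6.35], 0], [[11, -37.7, 2], [0, 0, -6.35], 0], [[11, -37.7, 2], [0, 0, -6.35], 0], [[11, -37.7, 2], [0, 0, -6.35], 0], [[11, -37.7, 2], [0, 0, -6.35], 0], [[11, -37.7, 2], [0, 0, -6.35], 0], [[11, -37.7, 2], [0, 0, -6.35], 0], [[11, -37.7, 2], [0, 0, -6.35], 0]])

```text
clock: 2.17
eef_pos: [0.2724, 0.1615, 0.2477]
tool_rot: [0.593, 0.805, 0.001, 0.0]
ft_force: [0.8, -0.5, 0.6]
grip_width: -0.0002
grasp_force: 0.0
```

Request:
drive_tool(increments=[[[11, -37.7, 0], [0, 0, -6.35], 0], [[11, -37.7, 0], [0, 0, -6.35], 0], [[11, -37.7, 0], [0, 0, -6.35], 0], [[11, -37.7, 0], [0, 0, -6.35], 0], [[11, -37.7, 0], [0, 0, -6.35], 0], [[11, -37.7, 0], [0, 0, -6.35], 0], [[11, -37.7, 0], [0, 0, -6.35], 0], [[11, -37.7, 0], [0, 0, -6.35], 0]])

```text
clock: 2.83
eef_pos: [0.3605, -0.1407, 0.2477]
tool_rot: [0.881, 0.472, 0.0, 0.0]
ft_force: [1.8, 0.2, -0.4]
grip_width: 0.0003
grasp_force: 0.0
```

```bash
cat > t.py <<'E'
import sys
from h import *
from scipy.spatial.transform import Rotation as R
np.set_printoptions(precision=2,suppress=True)
# usage: t.py tilt_deg x y z(caddy frame, m)  -> delta in mm / deg
P=(.5127,-.0068,np.radians(50)); tilt=float(sys.argv[1]); tgt=w(P,[float(v) for v in sys.argv[2:5]])[0]
t=np.radians(tilt); X=Rz(P[2])[:,0]; z=np.sin(t)*X-np.cos(t)*np.array([0,0,1]); y=-Rz(P[2])[:,1]
T=R.from_matrix(np.column_stack([np.cross(y,z),y,z])); o=get_obs()
print("clock",o["clock"],"d_mm",(tgt-o["eef_pos"])*1e3,"rotvec",np.degrees((T*R.from_quat(o["tool_rot"]).inv()).as_rotvec()))
print("caddy-frame tcp",Rz(P[2]).T@(o["eef_pos"]-[P[0],P[1],0])*1e3,"q",o["joint_pos"],"F",o["ft_force"],"tgt",tgt)
E
python3 t.py 34 -.221 0 .226
```

```text
clock 2.8333 d_mm [ 10.13 -35.4  -21.65] rotvec [ 27.25 -20.31  -6.18]
caddy-frame tcp [-200.39   30.51  247.65] q [-0.37  0.01 -0.22  1.34  0.    1.79] F [ 1.75  0.15 -0.35] tgt [ 0.37 -0.18  0.23]
```

Request:
drive_tool(increments=[[[2, -7, -4.4], [5.45, -4.06, -1.24], 0], [[2, -7, -4.4], [5.45, -4.06, -1.24], 0], [[2, -7, -4.4], [5.45, -4.06, -1.24], 0], [[2, -7, -4.4], [5.45, -4.06, -1.24], 0], [[2, -7, -4.4], [5.45, -4.06, -1.24], 0], [[0, 0, 0], [0, 0, 0], 0], [[0, 0, 0], [0, 0, 0], 0]])

```text
clock: 3.42
eef_pos: [0.3693, -0.1747, 0.2242]
tool_rot: [0.867, 0.405, 0.264, -0.124]
ft_force: [-0.1, 0.2, 0.8]
grip_width: -0.0
grasp_force: 0.0
```

```bash
python3 t.py 34 -.1202 0 .0766
```

```text
clock 3.4167 d_mm [  66.1    75.8  -147.61] rotvec [ 0.02 -0.09 -0.07]
caddy-frame tcp [-220.75    1.91  224.21] q [-0.86  0.11 -0.32  1.26  0.58  1.37] F [-0.11  0.21  0.83] tgt [ 0.44 -0.1   0.08]
```

Request:
drive_tool(increments=[[[8.3, 9.5, -18.5], [0, 0, 0], 0], [[8.3, 9.5, -18.5], [0, 0, 0], 0], [[8.3, 9.5, -18.5], [0, 0, 0], 0], [[8.3, 9.5, -18.5], [0, 0, 0], 0], [[8.3, 9.5, -18.5], [0, 0, 0], 0], [[8.3, 9.5, -18.5], [0, 0, 0], 0], [[8.3, 9.5, -18.5], [0, 0, 0], 0], [[8.3, 9.5, -18.5], [0, 0, 0], 0]])

```text
clock: 4.08
eef_pos: [0.4384, -0.0959, 0.0778]
tool_rot: [0.865, 0.409, 0.265, -0.122]
ft_force: [-0.1, -0.2, -0.6]
grip_width: 0.0002
grasp_force: 0.0
```

```bash
python3 t.py 34 -.109 0 .060; python3 - <<'E'
from h import *
c=camera("top"); o=get_obs()
im=cv2.resize(c["image"][170:310,250:430,::-1],None,fx=4,fy=4,interpolation=cv2.INTER_CUBIC); cv2.imwrite("pics/near.png",im)
E
```

```text
clock 4.0833 d_mm [  4.21   5.59 -17.77] rotvec [ 0.28  0.19 -0.52]
caddy-frame tcp [-115.99   -0.37   77.77] q [-0.6   0.26 -0.58  0.66  0.59  1.68] F [-0.13 -0.21 -0.56] tgt [ 0.44 -0.09  0.06]
```

View pics/near.png

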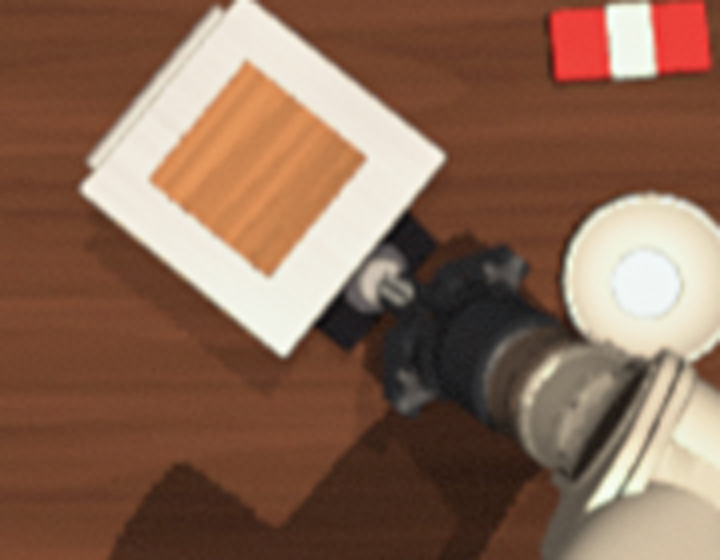

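The fingertips are over the button disc at crop (395,285), clear of the lid. Now I'll press along the axis.

Request:
drive_tool(increments=[[[0.84, 1.1, -3.5], [0, 0, 0], 0], [[0.84, 1.1, -3.5], [0, 0, 0], 0], [[0.84, 1.1, -3.5], [0, 0, 0], 0], [[0.84, 1.1, -3.5], [0, 0, 0], 0], [[0.84, 1.1, -3], [0, 0, 0], 0], [[0.84, 1, -2.3], [0, 0, 0], 0], [[0.84, 1, -2.1], [0, 0, 0], 0], [[0.84, 1, -2.1], [0, 0, 0], 0]])

```text
clock: 4.8
eef_pos: [0.4441, -0.0902, 0.0564]
tool_rot: [0.866, 0.406, 0.266, -0.122]
ft_force: [-34.8, -19.5, 56.4]
grip_width: 0.0001
grasp_force: 34.0
```

Request:
drive_tool(increments=[[[0.4, 0.4, -0.8], [0, 0, 0], 0], [[0, 0, 0], [0, 0, 0], 0]])

```text
clock: 4.97
eef_pos: [0.4439, -0.0903, 0.0566]
tool_rot: [0.866, 0.405, 0.266, -0.122]
ft_force: [-24.3, -11.9, 39.1]
grip_width: -0.0003
grasp_force: 22.9
```

```bash
python3 t.py 34 -.109 0 .060; python3 - <<'E'
from h import *
c=camera("scene"); save(c,"pressed.png")
for d in silhouettes("lid_plate",c)[:2]: print(d["conf"],d["bbox"])
E
```

```text
clock 4.9667 d_mm [-1.29 -0.01  3.42] rotvec [ 0.1   0.24 -0.06]
caddy-frame tcp [-108.17   -0.98   56.58] q [-0.58  0.3  -0.61  0.58  0.59  1.71] F [-24.3  -11.89  39.09] tgt [ 0.44 -0.09  0.06]
0.81 [321.1, 120.6, 351.3, 210.0]
```

The lid has sprung open: in the scene view its silhouette now spans rows 120 to 210. I'll back off along the axis, then rise and tilt further.

Request:
drive_tool(increments=[[[-4, -5, 9], [0, 0, 0], 0], [[-7, -8, 15], [0, 0, 0], 0], [[-9, -10, 20], [0, 0, 0], 0], [[-9, -10, 20], [0, 0, 0], 0], [[-9, -10, 20], [0, 0, 0], 0], [[0, 0, 20], [4.6, -3.86, 0], 0], [[0, 0, 20], [4.6, -3.86, 0], 0], [[0, 0, 20], [4.6, -3.86, 0], 0]])

```text
clock: 5.73
eef_pos: [0.4063, -0.1326, 0.1991]
tool_rot: [0.812, 0.382, 0.4, -0.183]
ft_force: [0.3, 1.1, -1.0]
grip_width: 0.0001
grasp_force: 0.0
```

```bash
python3 t.py 62 -.16 0 .265
```

```text
clock 5.7333 d_mm [ 3.54  3.26 65.85] rotvec [ 7.83 -5.91 -0.14]
caddy-frame tcp [-164.77    0.61  199.15] q [-0.9   0.24 -0.43  1.15  0.89  1.25] F [ 0.3   1.06 -1.  ] tgt [ 0.41 -0.13  0.27]
```

Request:
drive_tool(increments=[[[1, 1, 20], [4, -3, 0], 0], [[1, 1, 20], [4, -3, 0], 0], [[1, 1, 20], [0, 0, 0], 0], [[0, 0, 6], [0, 0, 0], 0]])

```text
clock: 6.07
eef_pos: [0.4092, -0.13, 0.2639]
tool_rot: [0.777, 0.362, 0.466, -0.22]
ft_force: [0.8, 0.0, 0.2]
grip_width: 0.0001
grasp_force: 0.0
```

```bash
cat > ang.py <<'E'
import sys
from h import *
from scipy.optimize import minimize_scalar
P=(.5127,-.0068,np.radians(50)); B=box(-.168,0,-.082,.082,0,.008)
def lid(q):
    # shut: underside along -x; opening lifts -x end up
    c,s=np.cos(q),np.sin(q); return w(P,np.column_stack([B[:,0]*c+B[:,2]*s,B[:,1],-B[:,0]*s+B[:,2]*c])+[.075,0,.14])
iou=lambda a,b:(a&b).sum()/(a|b).sum()
for k in range(int(sys.argv[1])):
    c=camera("scene"); o=get_obs(); r=[d for d in silhouettes("lid_plate",c) if d["bbox"][0]>260 and d["bbox"][2]<400]
    if not r: continue
    m=r[0]["region"]; qs=np.arange(.3,1.8,.02); v=[iou(hull(c,lid(q)),m) for q in qs]; i=int(np.argmax(v))
    s=minimize_scalar(lambda q:-iou(hull(c,lid(q)),m),bounds=(qs[i]-.03,qs[i]+.03),method="bounded")
    print("t %.2f q %.3f iou %.2f"%(o["clock"],s.x,-s.fun),end=" | ")
print("F",get_obs()["ft_force"].round(2))
E
python3 t.py 62 -.16 0 .265; python3 ang.py 16
```

```text
clock 6.0667 d_mm [0.66 0.67 1.1 ] rotvec [-0.17 -0.22 -0.12]
caddy-frame tcp [-160.94    0.07  263.9 ] q [-0.95  0.27 -0.34  1.41  1.02  1.06] F [0.76 0.04 0.18] tgt [ 0.41 -0.13  0.27]
t 6.12 q 0.664 iou 0.96 | t 6.22 q 0.835 iou 0.95 | t 6.32 q 1.187 iou 0.96 | t 6.42 q 1.536 iou 0.92 | t 6.62 q 1.585 iou 0.93 | t 6.72 q 1.307 iou 0.91 | t 6.82 q 0.970 iou 0.95 | t 6.92 q 0.745 iou 0.96 | t 7.02 q 0.789 iou 0.95 | t 7.12 q 1.068 iou 0.94 | t 7.22 q 1.391 iou 0.93 | t 7.32 q 1.600 iou 0.89 | t 7.42 q 1.602 iou 0.90 | t 7.52 q 1.397 iou 0.94 | t 7.62 q 1.084 iou 0.96 | F [ 0.28 -0.41 -0.28]
```

The lid bobs about q≈1.17 with a 0.835 s period. I'll advance clear of its swing, then move in under the underside (to hold at q≈1.28) while it is near its top.

Request:
drive_tool(increments=[[[15.4, 18.4, -3], [0, 0, 0], 0], [[15.4, 18.4, -3], [0, 0, 0], 0], [[15.4, 18.4, -3], [0, 0, 0], 0], [[0, 0, 0], [0, 0, 0], 0], [[25.8, 30.8, 0], [0, 0, 0], 0], [[25.8, 30.8, 0], [0, 0, 0], 0], [[25.8, 30.8, 0], [0, 0, 0], 0], [[0, 0, 0], [0, 0, 0], 0]])

```text
clock: 8.33
eef_pos: [0.5261, 0.0119, 0.2541]
tool_rot: [0.775, 0.367, 0.466, -0.219]
ft_force: [-0.4, 0.8, -0.3]
grip_width: 0.0001
grasp_force: 0.0
```

```bash
python3 t.py 62 .0325 0 .2548; python3 ang.py 14
```

```text
clock 8.3333 d_mm [7.54 6.24 0.67] rotvec [ 0.14  0.06 -0.67]
caddy-frame tcp [ 22.87   1.77 254.13] q [-0.5   0.12 -0.55  0.56  1.05  1.95] F [-0.38  0.81 -0.35] tgt [0.53 0.02 0.25]
t 8.48 q 1.331 iou 0.96 | t 8.58 q 1.336 iou 0.91 | t 8.68 q 1.318 iou 0.94 | t 8.78 q 1.313 iou 0.94 | t 8.88 q 1.320 iou 0.96 | t 8.98 q 1.319 iou 0.96 | t 9.08 q 1.321 iou 0.95 | t 9.18 q 1.332 iou 0.94 | t 9.38 q 1.331 iou 0.95 | t 9.48 q 1.332 iou 0.96 | t 9.58 q 1.333 iou 0.94 | t 9.68 q 1.327 iou 0.95 | F [0.47 0.57 0.62]
```

The lid is at rest on the fingers at q≈1.325 and has been for over a second. Now I'll lower it slowly toward its balance.

Request:
drive_tool(increments=[[[-0.2, -0.2, -0.1], [0, 0, 0], 0], [[-0.4, -0.4, -0.2], [0, 0, 0], 0], [[-0.6, -0.7, -0.3], [0, 0, 0], 0], [[-0.6, -0.7, -0.3], [0, 0, 0], 0], [[-0.6, -0.7, -0.3], [0, 0, 0], 0], [[-0.6, -0.7, -0.3], [0, 0, 0], 0], [[-0.6, -0.7, -0.3], [0, 0, 0], 0], [[-0.6, -0.7, -0.3], [0, 0, 0], 0]])

```text
clock: 10.4
eef_pos: [0.5199, 0.0031, 0.2507]
tool_rot: [0.777, 0.363, 0.464, -0.22]
ft_force: [-0.3, 0.5, -0.4]
grip_width: 0.0001
grasp_force: 0.0
```

Request:
drive_tool(increments=[[[-0.6, -0.7, -0.3], [0, 0, 0], 0], [[-0.6, -0.7, -0.3], [0, 0, 0], 0], [[-0.4, -0.4, -0.2], [0, 0, 0], 0], [[-0.2, -0.2, -0.1], [0, 0, 0], 0], [[0, 0, 0], [0, 0, 0], 0], [[0, 0, 0], [0, 0, 0], 0], [[0, 0, 0], [0, 0, 0], 0], [[0, 0, 0], [0, 0, 0], 0]])

```text
clock: 11.07
eef_pos: [0.5182, 0.0012, 0.2499]
tool_rot: [0.777, 0.363, 0.464, -0.22]
ft_force: [-0.3, -0.4, -0.1]
grip_width: -0.0
grasp_force: 0.0
```

```bash
python3 ang.py 10;python3 t.py 62 .0325 0 .2548
```

```text
t 11.12 q 1.253 iou 0.95 | t 11.22 q 1.267 iou 0.93 | t 11.32 q 1.251 iou 0.94 | t 11.42 q 1.260 iou 0.95 | t 11.52 q 1.267 iou 0.93 | t 11.62 q 1.271 iou 0.94 | t 11.72 q 1.253 iou 0.96 | t 11.82 q 1.244 iou 0.96 | t 11.92 q 1.251 iou 0.95 | t 12.02 q 1.266 iou 0.92 | F [ 0.7  -0.62  0.88]
clock 12.0667 d_mm [15.47 16.91  4.96] rotvec [-0.02 -0.33 -0.28]
caddy-frame tcp [  9.61   0.98 249.84] q [-0.53  0.13 -0.55  0.61  1.06  1.9 ] F [ 0.7  -0.62  0.88] tgt [0.53 0.02 0.25]
```

Request:
drive_tool(increments=[[[-0.25, -0.3, -0.12], [0, 0, 0], 0], [[-0.25, -0.3, -0.12], [0, 0, 0], 0], [[-0.25, -0.3, -0.12], [0, 0, 0], 0], [[-0.25, -0.3, -0.12], [0, 0, 0], 0], [[-0.25, -0.3, -0.12], [0, 0, 0], 0], [[-0.25, -0.3, -0.12], [0, 0, 0], 0], [[-0.25, -0.3, -0.12], [0, 0, 0], 0], [[-0.25, -0.3, -0.12], [0, 0, 0], 0]])

```text
clock: 12.73
eef_pos: [0.5161, -0.0013, 0.2489]
tool_rot: [0.777, 0.363, 0.464, -0.22]
ft_force: [-0.4, -0.7, -0.7]
grip_width: -0.0001
grasp_force: 0.0
```

Request:
drive_tool(increments=[[[-0.25, -0.3, -0.12], [0, 0, 0], 0], [[-0.25, -0.3, -0.12], [0, 0, 0], 0], [[-0.25, -0.3, -0.12], [0, 0, 0], 0], [[-0.25, -0.3, -0.12], [0, 0, 0], 0], [[-0.25, -0.3, -0.12], [0, 0, 0], 0], [[-0.25, -0.3, -0.12], [0, 0, 0], 0], [[-0.25, -0.3, -0.12], [0, 0, 0], 0], [[-0.25, -0.3, -0.12], [0, 0, 0], 0]])

```text
clock: 13.4
eef_pos: [0.5141, -0.0037, 0.2479]
tool_rot: [0.777, 0.363, 0.464, -0.22]
ft_force: [-0.4, -0.6, -0.0]
grip_width: 0.0001
grasp_force: 0.0
```

Request:
drive_tool(increments=[[[-0.25, -0.3, -0.12], [0, 0, 0], 0], [[-0.25, -0.3, -0.12], [0, 0, 0], 0], [[-0.25, -0.3, -0.12], [0, 0, 0], 0], [[-0.25, -0.3, -0.12], [0, 0, 0], 0], [[-0.25, -0.3, -0.12], [0, 0, 0], 0], [[-0.25, -0.3, -0.12], [0, 0, 0], 0], [[-0.25, -0.3, -0.12], [0, 0, 0], 0], [[-0.25, -0.3, -0.12], [0, 0, 0], 0]])

```text
clock: 14.07
eef_pos: [0.5121, -0.0061, 0.247]
tool_rot: [0.777, 0.363, 0.464, -0.22]
ft_force: [0.7, -0.0, -0.9]
grip_width: -0.0004
grasp_force: 0.0
```

```bash
python3 ang.py 6
```

```text
t 14.12 q 1.195 iou 0.94 | t 14.22 q 1.190 iou 0.96 | t 14.32 q 1.179 iou 0.96 | t 14.42 q 1.193 iou 0.94 | t 14.52 q 1.187 iou 0.96 | F [-0.31 -0.24  0.7 ]
```

Request:
drive_tool(increments=[[[-0.25, -0.3, -0.12], [0, 0, 0], 0], [[-0.25, -0.3, -0.12], [0, 0, 0], 0], [[-0.25, -0.3, -0.12], [0, 0, 0], 0], [[-0.25, -0.3, -0.12], [0, 0, 0], 0], [[-0.25, -0.3, -0.12], [0, 0, 0], 0], [[-0.25, -0.3, -0.12], [0, 0, 0], 0], [[-0.25, -0.3, -0.12], [0, 0, 0], 0], [[-0.25, -0.3, -0.12], [0, 0, 0], 0]])

```text
clock: 15.33
eef_pos: [0.5101, -0.0085, 0.246]
tool_rot: [0.777, 0.363, 0.464, -0.22]
ft_force: [-0.2, -0.4, -0.9]
grip_width: -0.0001
grasp_force: 0.0
```

Request:
drive_tool(increments=[[[-0.25, -0.3, -0.12], [0, 0, 0], 0], [[-0.25, -0.3, -0.12], [0, 0, 0], 0], [[-0.25, -0.3, -0.12], [0, 0, 0], 0], [[-0.25, -0.3, -0.12], [0, 0, 0], 0], [[-0.25, -0.3, -0.12], [0, 0, 0], 0], [[-0.25, -0.3, -0.12], [0, 0, 0], 0], [[-0.25, -0.3, -0.12], [0, 0, 0], 0], [[-0.25, -0.3, -0.12], [0, 0, 0], 0]])

```text
clock: 16.0
eef_pos: [0.5081, -0.0108, 0.245]
tool_rot: [0.777, 0.363, 0.464, -0.22]
ft_force: [-1.2, -0.2, -0.9]
grip_width: -0.0002
grasp_force: 0.0
```

```bash
python3 ang.py 8;python3 t.py 62 .0325 0 .2548
```

```text
t 16.05 q 1.192 iou 0.91 | t 16.15 q 1.172 iou 0.96 | t 16.25 q 1.187 iou 0.94 | t 16.35 q 1.180 iou 0.94 | t 16.45 q 1.187 iou 0.95 | t 16.55 q 1.178 iou 0.95 | t 16.65 q 1.167 iou 0.97 | t 16.75 q 1.186 iou 0.95 | F [ 0.32  0.63 -0.23]
clock 16.8 d_mm [25.47 28.93  9.79] rotvec [-0.02 -0.33 -0.27]
caddy-frame tcp [ -6.03   0.91 245.01] q [-0.57  0.14 -0.54  0.67  1.07  1.83] F [ 0.32  0.63 -0.23] tgt [0.53 0.02 0.25]
```

The lid stayed at q≈1.18 while the fingers moved off, so it is free and still. Now I'll retreat fully.

Request:
drive_tool(increments=[[[-0.6, -0.7, -0.3], [0, 0, 0], 0], [[-1.2, -1.4, -0.3], [0, 0, 0], 0], [[-2, -2.4, 0], [0, 0, 0], 0], [[-4, -4.8, 0], [0, 0, 0], 0], [[-6, -7, 0], [0, 0, 0], 0], [[-8, -10, 0], [0, 0, 0], 0], [[-12, -14, 0], [0, 0, 0], 0], [[-12, -14, 0], [0, 0, 0], 0]])

```text
clock: 17.47
eef_pos: [0.4617, -0.0654, 0.2447]
tool_rot: [0.777, 0.364, 0.464, -0.22]
ft_force: [0.5, -0.7, -0.5]
grip_width: -0.0004
grasp_force: 0.0
```

Request:
drive_tool(increments=[[[-12, -14, 0], [0, 0, 0], 0], [[-12, -14, 0], [0, 0, 0], 0], [[-12, -14, 0], [0, 0, 0], 0], [[-8, -9, 0], [0, 0, 0], 0], [[-4, -5, 0], [0, 0, 0], 0], [[0, 0, 0], [0, 0, 0], 0]])

```text
clock: 17.97
eef_pos: [0.4141, -0.1227, 0.2443]
tool_rot: [0.778, 0.362, 0.464, -0.22]
ft_force: [-0.2, 1.2, 0.1]
grip_width: 0.0002
grasp_force: 0.0
```

```bash
python3 ang.py 12; python3 - <<'E'
from h import *
c=camera("scene"); save(c,"end.png")
E
```

```text
t 18.02 q 1.187 iou 0.93 | t 18.12 q 1.167 iou 0.96 | t 18.22 q 1.180 iou 0.96 | t 18.32 q 1.187 iou 0.94 | t 18.42 q 1.187 iou 0.96 | t 18.52 q 1.174 iou 0.96 | t 18.62 q 1.181 iou 0.96 | t 18.72 q 1.173 iou 0.95 | t 18.92 q 1.184 iou 0.93 | t 19.02 q 1.187 iou 0.93 | t 19.12 q 1.173 iou 0.96 | F [ 0.88  0.44 -0.48]
```

View pics/end.png

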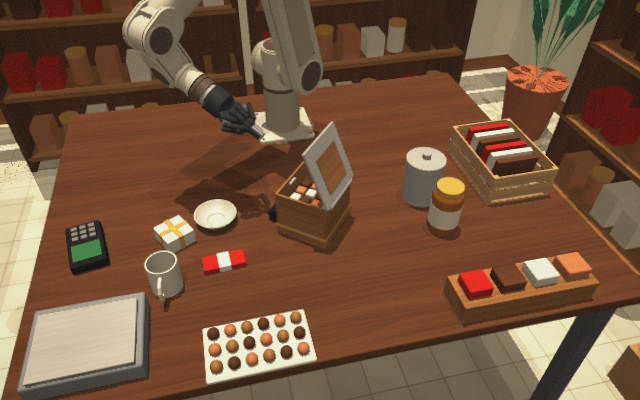

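The lid stands open at (325,165), still at q≈1.18. The gripper is clear at (250,120), and the bystanders are where they were.

```bash
python3 -c "from workcell import job_done; print(job_done())"
```

```text
the job is handed in; nothing more can be done
None
```

The caddy is open and the job handed in at about 19 s: the lid was held still for over a second, then let go softly; it stands motionless at about 1.18 rad, and nothing else on the table looks moved.

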